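# Seat the probe comb in the empty vial heater

### The job

Check the temperature of the empty vial heater: lift the four-probe comb off its stand and lower it into the heating block that has no vials, each probe into its own well, until the bar rests flat on the block; keep hold of it until it is down, then let go. Leave the three-probe comb on its stand.

Things in the scene. Friction and masses are not known exactly. Their poses are not given: they have to be found in the camera images.
- comb_four: Loose aluminium bar 190 (x) x 24 (y) x 14 mm, 0.25 kg; four steel probes, 9 mm thick, 45 long, hang in a row at x = -60, -20, 20, 60. Same either way round. A black cap tops each. Mid-bar, a grey case to grip: 24 (x) x 30 (y), from 14 to 56 above the underside. Origin: centre of the bar's underside, z up. Starts with both ends on the 60 mm high posts of a black stand, 210 x 60.
- comb_three: The other comb, to be left alone: same bar, case, origin and axes as the four-probe comb, but only three probes, at x = -60, 0, 60 mm (the middle one under the case, so only two black caps show on top). It rests on an identical black stand, its underside 60 mm above the bench.
- block_free: Empty heating block, fixed: aluminium 200 (x) x 64 (y) mm, flat top 70 above the bench, black foot 76 wide, white control end reaching to x = -126, 62 high. Four open round wells, 30 mm wide, 50 deep, in a row at x = -60, -20, 20, 60, y = 0. Origin: on the bench under the middle of the row, z up. When seated, the bar's underside lies on the block's top.
- block_full: The other heating block, same size, origin and axes, fixed; an amber glass vial with a white cap stands in each of its four wells, up to 109 mm above the bench.
Mind the look-alikes: they are no part of the job. What is shaped like the comb_four but orange is not meant.

How it is judged:
By the outcome, as a careful person would: the job done as asked, in the order asked, and still so for the second after the job is handed in, with the robot touching nothing.
It also fails if it takes over 42 s, if anything falls off the work surface, if the arm or the gripper's body presses on something with over 40 N, if the wrist force passes 120 N, or if a joint passes its speed limit or range.

### The arm

A 6-joint arm with a two-finger parallel gripper is mounted at the origin on the work surface. World frame = base frame: x ahead of the robot, y to its left, z up, the work surface at z = 0. Lengths are in mm, angles in rad, forces in N, time in s.
With the tool pointing down it reaches from about 275 to 1000 mm from the base axis. Payload 8.4 kg.
Tool frame: the origin (TCP) lies at the centre of the arm's flange, where the gripper is bolted on; the fingertips stand 173 mm ahead of it and the grasp point (between the pads) lies 155 mm ahead of it; z points along the fingers, y is the direction in which the jaws open and shut (so a half turn about z gives the same grasp; the last joint's range is limited). The gripper opens to 85 mm and grips with 20 to 120 N. Pads are 22 mm wide; open, the fingers measure 114 mm over their backs; the gripper's body (76 mm by 85 mm) begins 54 mm behind the grasp point. The pads swing forward as they close: fully open they stand 13 mm farther back than shut.
Start: joints at [1.179, 0.353, 1.633, -0, 1.155, -0.002], TCP at [237.501, 578.12, 404.681] pointing down, gripper open.
Joint ranges: [-2.63, 2.63], [-0.92, 2.1], [0.06, 2.66], [-1.3, 4.44], [0, 2.69], [-3.02, 3.02]. Speed limits (rad/s): [2.22, 2.22, 2.79, 3.14, 3.14, 3.14].

### API

Orientations are given as [roll, pitch, yaw] about the fixed x, y, z axes, in that order (R = Rz(yaw) Ry(pitch) Rx(roll)).
In Python, from rig import sense, grab_frame, camera_model, sign_off gives the robot as it stands. The module is installed in compiled form; this text tells all that it offers.
- The arm moves only by the tool step_arm, never from a script. Its argument "commands" is a list of rows, each a list of 3 entries, a list of its own where there are three numbers: the shift along the tool's x, y, z in mm, then the turn about the tool's z in rad, then the opening, from 0 (shut) to 1 (fully open). A call has 1 to 20 rows; each row shifts and turns the pose as measured when the row begins, along the tool's axes as they then stand; what a row does not reach is not made up. A row lasts 1/8 s, in which the tool goes at most 62.5 mm and 10.7 degrees, less where a joint would pass 70% of its speed; a pose out of reach is approached as far as the arm can. A call with a gripper value outside its range is refused whole. The fingers move at their own pace and stop on an object; "force" is the grip in N (left out, the last holds). Time passes only in rows, so rows that do not move let the fingers close. It gives the time, the measured TCP pose, the force and the opening at its end, in the units of the state.
- sense(): the state, without advancing time (a new reading comes with each control period).
- grab_frame(name): name is "scene" or "side" or "wrist"; returns the picture (420x560x3 uint8, blue, green, red); there is no depth.
- camera_model(name): a dict with "fx", "fy", "cx", "cy" (pixels), "R" (3x3) and "t" (3): a world point X has camera coordinates R X + t. Camera axes: x right, y down, z forward; pixel columns grow to the right and rows downward; lengths in mm; the calibration is good to about 2 mm. A picture is of the moment at which its call begins: read the wrist's pose just before it. camera_model takes no time and is no camera call; for the wrist camera it gives the pose at the moment of the call.
- sign_off(): hands the job in, once; it reports no verdict.
The state is a dict: "clock": time; "qpos": joint angles; "qvel": joint speeds; "joint_efforts": joint torques, N m; "eef_pos": TCP position; "tcp_rot": TCP orientation; "contact_force": force on the tool from outside, world axes, zero at the start; "wrist_torque": the same for the moment, N m; "opening": opening from 0.0 (shut) to 1.0 (fully open).
Only numpy, scipy, OpenCV 4.12 (cv2) and the standard library are available. Lean on these libraries where they do the work, as an engineer would, in place of code of your own. Each camera call takes 0.05 s, during which the arm holds its last target. There are 200 camera calls.

## Working session

There is one attempt and no reset: what is moved stays moved. The work goes in short steps, Python scripts to look and compute and a tool call to move; the robot and the scene stay as the last step left them, time stands still between calls to the robot, and variables do not carry over. Pictures are saved under pics/ and viewed, about 8 in all and at most 12, crops included, and the job is handed in when it is done.

Besides the shell and the picture viewer there is one more tool, called after "Call:" in YAML: its name, and indented under it one key for each argument. step_arm: Moves the arm, as the interface text tells. Its arguments: {"type":"object","properties":{"commands":{"type":"array","items":{"type":"array"}},"force":{"type":"number"}},"required":["commands"]}

```bash
mkdir -p pics; cat > h.py <<'E'
import numpy as np, cv2
from rig import sense, grab_frame, camera_model, sign_off
def ray(m,u,v,z):
    R=np.array(m["R"]);t=np.array(m["t"]).ravel()
    c=-R.T@t; d=R.T@np.array([(u-m["cx"])/m["fx"],(v-m["cy"])/m["fy"],1.])
    return c+d*(z-c[2])/d[2]
def proj(m,X):
    p=np.array(m["R"])@np.array(X,float)+np.array(m["t"]).ravel()
    return np.array([m["fx"]*p[0]/p[2]+m["cx"],m["fy"]*p[1]/p[2]+m["cy"]])
E
python3 - <<'E'
from h import *
s=sense();print(s["clock"],s["eef_pos"],s["tcp_rot"],s["opening"])
for n in("scene","side","wrist"):
    m=camera_model(n);R=np.array(m["R"]);print(n,m["fx"],-R.T@np.array(m["t"]).ravel(),R[2])
    f=grab_frame(n);cv2.imwrite(f"pics/{n}0.png",f)
a=[cv2.imread(f"pics/{n}0.png") for n in("scene","side")]
E
```

```text
0.0 [237.41898817 577.89099166 403.9657124 ] [-3.14019713e+00 -1.08151739e-05  2.75179129e+00] 0.9983428297324196
scene 431.95265471678255 [ 814.90409906 -408.14741103  820.16982654] [-0.41150876  0.49100378 -0.76783842]
side 484.27680268795706 [ 257.47797169 -978.48835311  876.68427487] [ 0.12899197  0.78731806 -0.60290244]
wrist 319.7212862391902 [176.14707302 602.51674707 373.43490723] [ 0.238701   -0.09932303 -0.9660004 ]
```

View pics/scene0.png

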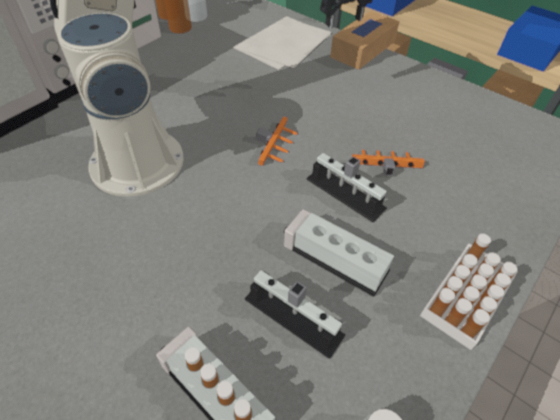

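View pics/side0.png

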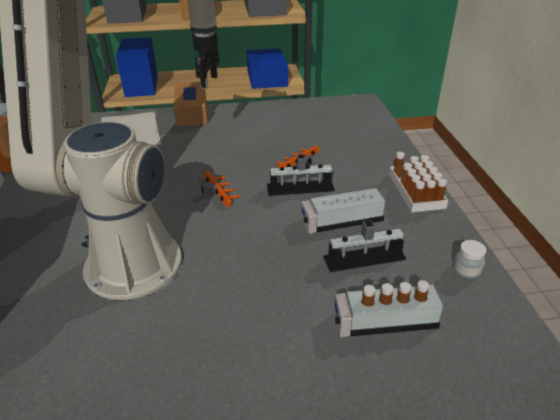

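The scene view shows the four-probe comb at about (348,180), the empty block at (343,252), and the three-probe comb at (296,300). The orange look-alikes lie beyond. I'll zoom in for pixel positions.

```bash
python3 - <<'E'
from h import *
f=cv2.imread("pics/scene0.png");cv2.imwrite("pics/c1.png",cv2.resize(f[148:298,278:408],None,fx=4,fy=4,interpolation=cv2.INTER_CUBIC))
m=camera_model("scene");s=camera_model("side")
for n,p,q,z in(("combL",(321,160),(274,170),76),("combR",(380,192),(328,169),76),("case",(351,167),(301,159),116),("wellL",(319,230),(327,203),70),("wellR",(370,257),(369,197),70)):
    print(n,ray(m,*p,z).round(),ray(s,*q,z).round())
E
```

```text
combL [412. 265.  76.] [407. 271.  76.]
combR [579. 269.  76.] [572. 249.  76.]
case [500. 256. 116.] [488. 256. 116.]
wellL [535.  92.  70.] [532.  85.  70.]
wellR [656. 104.  70.] [657.  94.  70.]
```

View pics/c1.png

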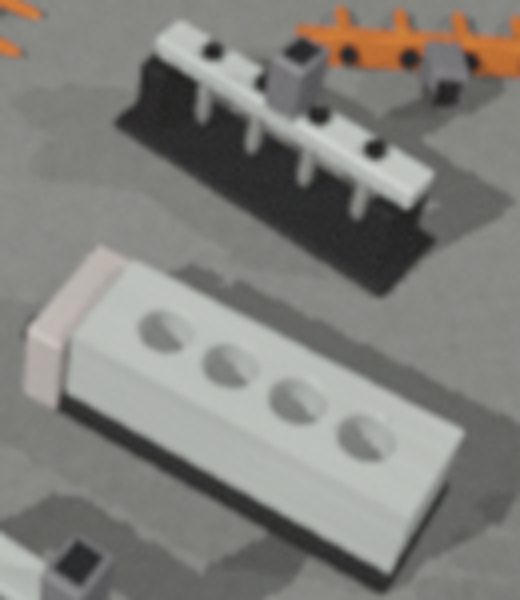

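The crop shows the comb's caps at (213,50), (319,116) and (375,150), and the case top at about (303,50). The wells are at (165,331), (231,365), (298,402) and (366,438).

```bash
python3 - <<'E'
from h import *
m=camera_model("scene")
def g(L,z):
    P=np.array([ray(m,278+x/4-.4,148+y/4-.4,z) for x,y in L]);print(P.round(1).tolist());d=P[-1]-P[0];print("len",np.hypot(*d[:2]),"yaw",np.arctan2(d[1],d[0]));return P
c=g([(213,50),(319,116),(375,150)],76);g([(303,50)],116)
w=g([(165,331),(231,365),(298,402),(366,438)],70)
print((c[0]+c[-1])/2,w.mean(0))
s=sense();print(s["eef_pos"],s["tcp_rot"])
m=camera_model("wrist");R=np.array(m["R"]);t=np.array(m["t"]).ravel()
from scipy.spatial.transform import Rotation as Ro
T=Ro.from_euler("xyz",s["tcp_rot"]).as_matrix()
print("cam in tool",T.T@(-R.T@t-s["eef_pos"]),"view dir tool",T.T@R[2], "cam x", T.T@R[0])
print("tool axes",T.round(3).tolist())
E
```

```text
[[431.0, 280.8, 76.0], [511.7, 276.0, 76.0], [551.9, 274.2, 76.0]]
len 121.07679261502314 yaw -0.054248369746664915
[[491.5, 278.3, 116.0]]
len 0.0 yaw 0.0
[[534.9, 90.5, 70.0], [575.1, 95.3, 70.0], [615.5, 98.7, 70.0], [654.6, 102.8, 70.0]]
len 120.32432272693212 yaw 0.10189109606083104
[491.45307399 277.50449227  76.        ] [595.03802225  96.81646828  70.        ]
[237.43348862 577.97102518 404.15984689] [-3.14060135e+00 -1.63911063e-05  2.75180100e+00]
cam in tool [66.0158784  -0.51165954 30.6326323 ] view dir tool [-2.58554297e-01 -3.10729011e-05  9.65996726e-01] cam x [-4.54958451e-04  9.99999892e-01 -8.96054434e-05]
tool axes [[-0.925, 0.38, -0.0], [0.38, 0.925, -0.001], [0.0, -0.001, -1.0]]
```

Call:
step_arm:
  commands:
    - [[0,0,0],-0.168,1]
    - [[0,0,0],-0.168,1]
    - [[-30,-32,0],0,1]
    - [[-30,-32,0],0,1]
    - [[-30,-32,0],0,1]
    - [[-30,-32,0],0,1]
    - [[-30,-32,0],0,1]
    - [[-30,-32,0],0,1]
    - [[-30,-32,0],0,1]
    - [[-30,-32,0],0,1]
    - [[-30,-30,0],0,1]
    - [[0,0,0],0,1]
  force: 40

```text
clock: 1.65
eef_pos: [501.9, 271.5, 401.7]
tcp_rot: [-3.137, -0.002, 3.101]
contact_force: [0.2, 0.7, 0.3]
opening: 1.0
```

```bash
cat >> h.py <<'E'
from scipy.spatial.transform import Rotation as Ro
def need(s,xy,z,yaw):
    "tool-frame shift (after turn) and tool turn to bring the TCP axis to xy, z with tool y along comb y at yaw"
    T=Ro.from_euler("xyz",s["tcp_rot"]).as_matrix()
    turn=(np.arctan2(T[1,1],T[0,1])-(yaw+np.pi/2)+np.pi)%(2*np.pi)-np.pi
    T2=T@Ro.from_euler("z",turn).as_matrix()
    return (T2.T@(np.array([*xy,z])-s["eef_pos"])).round(1),round(turn,3)
E
python3 - <<'E'
from h import *
s=sense();m=camera_model("wrist");cv2.imwrite("pics/w1.png",grab_frame("wrist"))
print(s["clock"],s["eef_pos"],s["tcp_rot"],s["contact_force"]);print(need(s,(491.5,277.5),253,-.054))
np.savez("w1.npz",**{k:np.array(v) for k,v in m.items()})
E
```

```text
1.65 [501.93291421 271.46036418 401.66474013] [-3.13749597e+00 -2.32103714e-03  3.10140920e+00] [0.18213939 0.70484579 0.3388009 ]
(array([ 10.4,   6.1, 148.7]), np.float64(0.014))
```

View pics/w1.png

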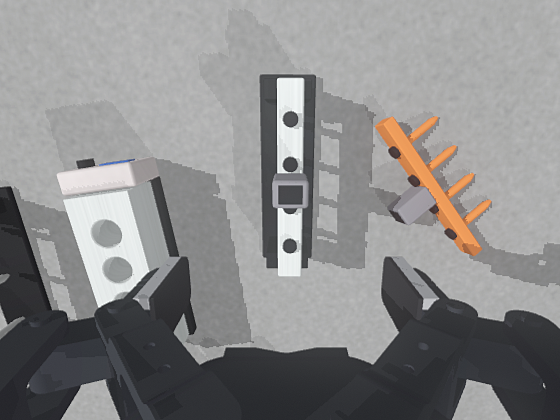

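The wrist view shows the four-probe comb's caps at (290,119), (290,164) and (290,246), and its case top at (290,191), clear of neighbours.

```bash
python3 - <<'E'
from h import *
m=dict(np.load("w1.npz"));s=sense()
P=[ray(m,290,119,76),ray(m,290,164,76),ray(m,290,246,76)];C=ray(m,290,193,116)
print(np.round(P+[C],1).tolist());d=P[2]-P[0];y=np.arctan2(d[1],d[0]);print(y,np.hypot(*d[:2]))
print(need(s,(P[0]+P[2])[:2]/2,253,y),need(s,C[:2],253,y))
E
```

```text
[[431.7, 276.6, 76.0], [471.6, 275.2, 76.0], [552.1, 272.2, 76.0], [490.3, 274.1, 116.0]]
-0.03716438942166262 120.55244167398568
(array([  8.8,   2.3, 148.6]), np.float64(-0.002)) (array([ 10.5,   1.9, 148.6]), np.float64(-0.002))
```

Call:
step_arm:
  commands:
    - [[9,2.7,0],0,1]
    - [[0,0,30],0,1]
    - [[0,0,30],0,1]
    - [[0,0,30],0,1]
    - [[0,0,30],0,1]
    - [[0,0,0],0,1]
    - [[0,0,0],0,1]

```text
clock: 2.58
eef_pos: [484.1, 282.2, 280.3]
tcp_rot: [-3.14, -0.004, 3.111]
contact_force: [0.1, -0.3, -0.3]
opening: 0.998
```

```bash
python3 - <<'E'
from h import *
s=sense();print(s["eef_pos"],s["tcp_rot"]);print(need(s,(491.5,275.2),253,-.04))
E
```

```text
[484.0628942  282.24981569 280.29939848] [-3.13982134 -0.00366004  3.11070517]
(array([-7.8, -6.7, 27.3]), np.float64(0.009))
```

Call:
step_arm:
  commands:
    - [[-7.8,-6.7,0],0.009,1]
    - [[0,0,0],0,1]
    - [[0,0,0],0,1]

```text
clock: 2.95
eef_pos: [492.8, 275.6, 283.3]
tcp_rot: [3.141, 0.0, 3.101]
contact_force: [0.8, 0.1, -0.4]
opening: 0.998
```

```bash
python3 - <<'E'
from h import *
s=sense();print(s["eef_pos"],s["tcp_rot"]);print(need(s,(491.5,275.2),253,-.04))
E
```

```text
[492.80978359 275.57904505 283.3033423 ] [3.14101897e+00 2.65399994e-04 3.10138157e+00]
(array([ 1.3, -0.4, 30.3]), np.float64(-0.0))
```

Call:
step_arm:
  commands:
    - [[1,0,10],0,1]
    - [[0,0,10],0,1]
    - [[0,0,8],0,1]
    - [[0,0,0],0,1]
    - [[0,0,0],0,1]

```text
clock: 3.58
eef_pos: [491.6, 275.4, 252.8]
tcp_rot: [3.142, -0.001, 3.101]
contact_force: [-0.3, 0.0, 1.0]
opening: 1.003
```

```bash
python3 - <<'E'
from h import *
s=sense();print(s["eef_pos"],s["tcp_rot"]);print(need(s,(491.5,275.2),253,-.04))
cv2.imwrite("pics/w2.png",grab_frame("wrist"))
E
```

```text
[491.5594357  275.40083679 252.78956405] [ 3.14151776e+00 -6.81437584e-04  3.10098986e+00]
(array([ 0.1, -0.2, -0.2]), np.float64(-0.001))
```

View pics/w2.png

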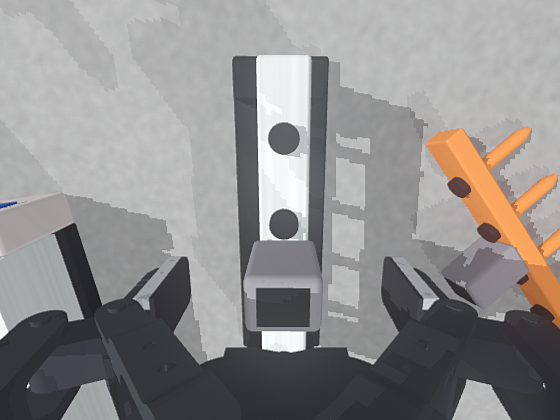

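The jaws straddle the case: its top is at (283,307) and the pads are at about 165 and 405. The orange comb is clear of the fingers. Closing now.

Call:
step_arm:
  commands:
    - [[0,0,0],0,0.5]
    - [[0,0,0],0,0.35]
    - [[0,0,0],0,0.15]
    - [[0,0,0],0,0.15]
    - [[0,0,0],0,0.15]
    - [[0,0,0],0,0.15]
    - [[0,0,0],0,0.15]
  force: 60

```text
clock: 4.5
eef_pos: [491.8, 275.5, 253.6]
tcp_rot: [3.141, 0.001, 3.101]
contact_force: [-0.5, 0.7, 0.5]
opening: 0.344
```

Call:
step_arm:
  commands:
    - [[0,0,-10],0,0.15]
    - [[0,0,-20],0,0.15]
    - [[0,0,-30],0,0.15]
    - [[0,0,-30],0,0.15]
    - [[0,0,-30],0,0.15]
    - [[0,0,-10],0,0.15]
    - [[0,0,0],0,0.15]
    - [[0,0,0],0,0.15]

```text
clock: 5.5
eef_pos: [490.4, 274.7, 387.5]
tcp_rot: [-3.14, -0.003, 3.101]
contact_force: [-0.9, 0.6, -1.7]
opening: 0.347
```

```bash
python3 - <<'E'
from h import *
s=sense();print(s["eef_pos"],s["tcp_rot"],s["opening"],s["contact_force"],s["wrist_torque"]);print(need(s,(595,96.8),385,.102))
E
```

```text
[490.43726674 274.71848673 387.49863917] [-3.14011793e+00 -3.08225750e-03  3.10106078e+00] 0.3468569150240551 [-0.94528961  0.64897989 -1.69186251] [-0.00138843  0.00386898  0.01066057]
(array([ -85.9, -187.6,    2.4]), np.float64(-0.143))
```

Call:
step_arm:
  commands:
    - [[0,0,0],-0.07,0.15]
    - [[0,0,0],-0.073,0.15]
    - [[-25,-24,0],0,0.15]
    - [[-25,-24,0],0,0.15]
    - [[-25,-24,0],0,0.15]
    - [[-10,-24,0],0,0.15]
    - [[0,0,0],0,0.15]
    - [[0,0,0],0,0.15]
    - [[0,0,0],0,0.15]

```text
clock: 6.62
eef_pos: [584.9, 186.1, 374.6]
tcp_rot: [-3.136, -0.022, -3.033]
contact_force: [-0.4, 1.4, -1.3]
opening: 0.346
```

```bash
python3 - <<'E'
from h import *
s=sense();m=camera_model("wrist");cv2.imwrite("pics/w3.png",grab_frame("wrist"))
print(s["eef_pos"],s["tcp_rot"]);print(need(s,(595,96.8),385,.102))
np.savez("w3.npz",**{k:np.array(v) for k,v in m.items()})
E
```

```text
[584.87546762 186.13382856 374.59822554] [-3.13622772 -0.02156334 -3.03267356]
(array([ -0.8, -90. ,  -9.9]), np.float64(0.007))
```

View pics/w3.png

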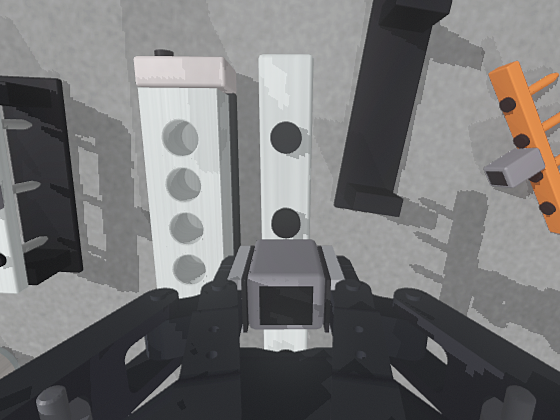

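The comb is held level and straight, with caps at (286,138) and (285,223). The empty wells are visible at (180,137), (184,184), (186.5,228) and (189,268).

```bash
python3 - <<'E'
from h import *
m=dict(np.load("w3.npz"));s=sense();print(s["eef_pos"],s["tcp_rot"])
P=np.array([ray(m,u,v,70) for u,v in[(180,137),(184,184),(186.5,228),(189,268)]]);print(P.round(1).tolist())
d=P[-1]-P[0];y=np.arctan2(d[1],d[0]);print("yaw",y,np.hypot(*d[:2]),P.mean(0))
# comb caps in tool frame: tool plane z=193.2-16
T=Ro.from_euler("xyz",s["tcp_rot"]).as_matrix();R=np.array(m["R"]);t=m["t"].ravel();c=T.T@(-R.T@t-s["eef_pos"])
for u,v in[(286,138),(285,223)]:
    e=T.T@R.T@np.array([(u-m["cx"])/m["fx"],(v-m["cy"])/m["fy"],1]);print("cap tool",(c+e*(177.2-c[2])/e[2]).round(1))
print(need(s,P.mean(0)[:2],385,y))
E
```

```text
[584.81547229 186.19367769 374.66676508] [-3.1362517  -0.02152013 -3.03246894]
[[533.6, 89.3, 70.0], [573.3, 94.0, 70.0], [613.3, 97.5, 70.0], [652.0, 101.2, 70.0]]
yaw 0.10036579797163059 118.98433881297953 [593.06076955  95.51053813  70.        ]
cap tool [ 59.7  -0.  177.2]
cap tool [ 19.8  -0.5 177.2]
(array([  1.1, -91.1,  -9.8]), np.float64(0.009))
```

Call:
step_arm:
  commands:
    - [[0,-15,-3],0.005,0.15]
    - [[0,-15,-3],0,0.15]
    - [[0,-15,-3],0,0.15]
    - [[0,-15,-3],0,0.15]
    - [[0,-15,0],0,0.15]
    - [[0,-10,0],0,0.15]
    - [[0,0,0],0,0.15]
    - [[0,0,0],0,0.15]
    - [[0,0,0],0,0.15]

```text
clock: 7.8
eef_pos: [594.2, 95.9, 388.6]
tcp_rot: [-3.136, -0.021, -3.038]
contact_force: [-0.4, 0.2, -2.0]
opening: 0.344
```

```bash
python3 - <<'E'
from h import *
s=sense();print(s["clock"],s["eef_pos"],s["tcp_rot"],s["qpos"]);print(need(s,(593.5,96),320,.101))
E
```

```text
7.8 [594.21914677  95.87439424 388.59818308] [-3.13619084 -0.02052239 -3.0376419 ] [ 0.15867589  0.33837152  1.69281832 -0.00472006  1.13119419 -1.51407345]
(array([-0.7,  0.6, 68.6]), np.float64(0.003))
```

Call:
step_arm:
  commands:
    - [[25,0,0],0,0.15]
    - [[25,0,0],0,0.15]
    - [[25,0,0],0,0.15]
    - [[0,0,0],0,0.15]
    - [[0,0,0],0,0.15]
    - [[-8,0,0],0,0.15]
    - [[-8,0,0],0,0.15]
    - [[-8,0,0],0,0.15]
    - [[-8,0,0],0,0.15]
    - [[-8,0,0],0,0.15]
    - [[-8,0,0],0,0.15]
    - [[-8,0,0],0,0.15]
    - [[-8,0,0],0,0.15]
    - [[0,0,0],0,0.15]
    - [[0,0,0],0,0.15]

```text
clock: 9.68
eef_pos: [588.5, 97.8, 388.1]
tcp_rot: [-3.137, -0.019, -3.035]
contact_force: [-1.0, -0.4, -1.3]
opening: 0.343
```

```bash
cat >> h.py <<'E'
def needb(s,p,yaw,L=193.2):
    "shift to bring the bar-underside centre (L along tool z) to p"
    T=Ro.from_euler("xyz",s["tcp_rot"]).as_matrix();b=np.array(s["eef_pos"])+T[:,2]*L
    return b.round(1),(T.T@(np.array(p)-b)).round(1),round(np.arctan2(T[1,1],T[0,1])-yaw-np.pi/2,3)
E
python3 - <<'E'
from h import *
s=sense();print(s["clock"],s["eef_pos"],s["tcp_rot"]);print(needb(s,(593.5,96,130),.101))
E
```

```text
9.675 [588.49491604  97.75102946 388.09146042] [-3.13674774 -0.01918019 -3.03460893]
(array([584.9,  96.4, 194.9]), array([-9.7, -1. , 64.8]), np.float64(0.006))
```

Call:
step_arm:
  commands:
    - [[-9,-1,0],0.006,0.15]
    - [[0,0,15],0,0.15]
    - [[0,0,15],0,0.15]
    - [[0,0,15],0,0.15]
    - [[0,0,12],0,0.15]
    - [[0,0,0],0,0.15]
    - [[0,0,0],0,0.15]

```text
clock: 10.55
eef_pos: [596.0, 97.2, 325.5]
tcp_rot: [-3.136, -0.022, -3.041]
contact_force: [0.3, 0.2, -2.1]
opening: 0.342
```

```bash
python3 - <<'E'
from h import *
s=sense();print(s["clock"],s["eef_pos"],s["tcp_rot"]);print(needb(s,(593.5,96,70),.101))
a=grab_frame("scene");b=grab_frame("side")
cv2.imwrite("pics/d1.png",np.hstack([cv2.resize(a[150:300,270:410],(373,400),interpolation=2),cv2.resize(b[120:240,290:410],(400,400),interpolation=2)]))
E
```

```text
10.55 [596.03026468  97.16261917 325.51378194] [-3.13647764 -0.0217948  -3.04096882]
(array([591.9,  95.8, 132.4]), array([-2.9,  0.4, 62.3]), np.float64(-0.0))
```

View pics/d1.png

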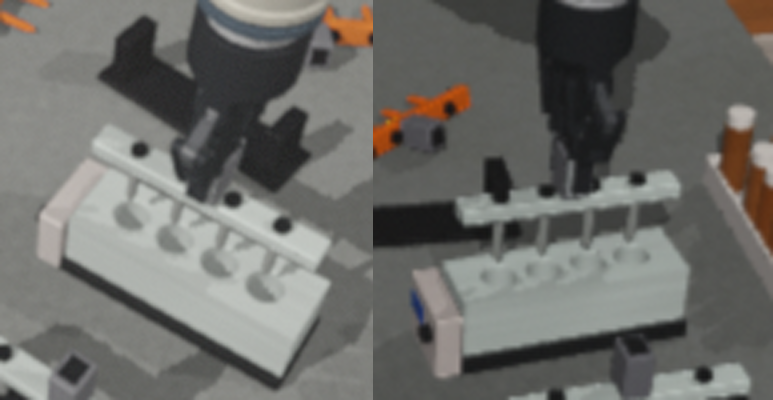

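Both views show each of the four probes just above its own well. I'll lower in stages.

Call:
step_arm:
  commands:
    - [[-2.5,0,5],0,0.15]
    - [[0,0,10],0,0.15]
    - [[0,0,10],0,0.15]
    - [[0,0,10],0,0.15]
    - [[0,0,0],0,0.15]
    - [[0,0,0],0,0.15]

```text
clock: 11.4
eef_pos: [598.1, 97.2, 288.5]
tcp_rot: [-3.137, -0.021, -3.041]
contact_force: [0.0, -0.5, -1.4]
opening: 0.347
```

```bash
python3 - <<'E'
from h import *
s=sense();print(s["clock"],s["eef_pos"],s["tcp_rot"],s["contact_force"]);print(needb(s,(593.5,96,70),.101))
E
```

```text
11.4 [598.05572041  97.18488365 288.50585687] [-3.13656582 -0.02082381 -3.04095892] [ 0.02329529 -0.45717802 -1.40100854]
(array([594.2,  95.8,  95.4]), array([ 0.1,  0.4, 25.4]), np.float64(-0.0))
```

Centred, 25 mm to go, and no contact.

Call:
step_arm:
  commands:
    - [[0,0,6],0,0.15]
    - [[0,0,6],0,0.15]
    - [[0,0,5],0,0.15]
    - [[0,0,2],0,0.15]
    - [[0,0,0],0,0.15]
    - [[0,0,0],0,0.15]

```text
clock: 12.15
eef_pos: [597.9, 97.1, 268.7]
tcp_rot: [-3.137, -0.02, -3.041]
contact_force: [-0.6, 0.6, -2.1]
opening: 0.34
```

```bash
python3 - <<'E'
from h import *
s=sense();print(s["clock"],s["eef_pos"],s["tcp_rot"],s["contact_force"]);print(needb(s,(593.5,96,70),.101))
E
```

```text
12.15 [597.90098669  97.08098413 268.70941184] [-3.13664595 -0.01986048 -3.0410203 ] [-0.60373313  0.551808   -2.05715914]
(array([594.2,  95.7,  75.5]), array([0.5, 0.3, 5.6]), np.float64(-0.0))
```

Call:
step_arm:
  commands:
    - [[0,0,1.5],0,0.15]
    - [[0,0,1.5],0,0.15]
    - [[0,0,1],0,0.15]
    - [[0,0,0],0,0.15]

```text
clock: 12.65
eef_pos: [598.0, 97.1, 265.3]
tcp_rot: [-3.137, -0.019, -3.041]
contact_force: [-0.8, -0.6, 1.0]
opening: 0.338
```

Call:
step_arm:
  commands:
    - [[0,0,1],0,0.15]
    - [[0,0,1],0,0.15]
    - [[0,0,0],0,0.15]

```text
clock: 13.02
eef_pos: [597.9, 97.1, 264.8]
tcp_rot: [-3.137, -0.018, -3.041]
contact_force: [-1.6, -0.9, 1.6]
opening: 0.346
```

Call:
step_arm:
  commands:
    - [[0,0,1.5],0,0.15]
    - [[0,0,1.5],0,0.15]
    - [[0,0,1],0,0.15]
    - [[0,0,0],0,0.15]

```text
clock: 13.52
eef_pos: [597.8, 96.9, 264.0]
tcp_rot: [-3.137, -0.017, -3.042]
contact_force: [-0.1, 0.2, -0.4]
opening: 0.347
```

Call:
step_arm:
  commands:
    - [[0,0,1.5],0,0.15]
    - [[0,0,1.5],0,0.15]
    - [[0,0,0],0,0.15]

```text
clock: 13.9
eef_pos: [597.8, 96.9, 263.9]
tcp_rot: [-3.137, -0.016, -3.042]
contact_force: [-0.7, 0.3, 0.2]
opening: 0.347
```

```bash
python3 - <<'E'
from h import *
s=sense();print(s["clock"],s["eef_pos"],s["tcp_rot"],s["contact_force"],s["wrist_torque"]);print(needb(s,(593.5,96,70),.101))
a=grab_frame("scene");b=grab_frame("side")
cv2.imwrite("pics/d2.png",np.hstack([cv2.resize(a[150:300,270:410],(373,400),interpolation=2),cv2.resize(b[140:240,290:390],(400,400),interpolation=2)]))
E
```

```text
13.9 [597.80991518  96.89378014 263.90589037] [-3.13694279 -0.01622627 -3.04163992] [-0.72031556  0.29335716  0.1823347 ] [ 0.02431225 -0.11341837 -0.01584668]
(array([594.8,  95.7,  70.7]), array([1.2, 0.4, 0.8]), np.float64(-0.001))
```

View pics/d2.png

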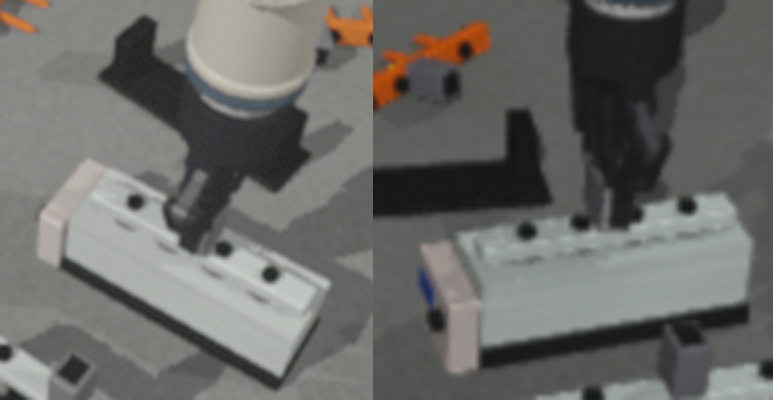

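The bar lies on the block with the probes in the wells. The weight reading has gone and the tilt is easing. One firmer push comes before release.

Call:
step_arm:
  commands:
    - [[0,0,2.5],0,0.15]
    - [[0,0,2.5],0,0.15]
    - [[0,0,2.5],0,0.15]

```text
clock: 14.38
eef_pos: [597.8, 96.8, 263.5]
tcp_rot: [-3.137, -0.016, -3.042]
contact_force: [-13.4, -1.5, 30.0]
opening: 0.346
```

Call:
step_arm:
  commands:
    - [[0,0,0],0,0.15]
    - [[0,0,0],0,0.15]

```text
clock: 14.62
eef_pos: [597.8, 96.9, 263.8]
tcp_rot: [-3.137, -0.015, -3.042]
contact_force: [-1.3, -1.1, 0.6]
opening: 0.342
```

It is firmly down (30 N of reaction with no travel). Releasing.

Call:
step_arm:
  commands:
    - [[0,0,0],0,0.4]
    - [[0,0,0],0,0.5]
    - [[0,0,0],0,0.7]
    - [[0,0,0],0,0.9]
    - [[0,0,0],0,0.9]
    - [[0,0,0],0,0.9]

```text
clock: 15.38
eef_pos: [598.0, 96.9, 262.4]
tcp_rot: [-3.137, -0.017, -3.042]
contact_force: [-0.1, 0.2, 0.8]
opening: 0.904
```

Call:
step_arm:
  commands:
    - [[0,0,-10],0,0.9]
    - [[0,0,-20],0,0.9]
    - [[0,0,-30],0,0.9]
    - [[0,0,-30],0,0.9]
    - [[0,0,-30],0,0.9]
    - [[0,0,0],0,0.9]
    - [[0,0,0],0,0.9]
    - [[0,0,0],0,0.9]

```text
clock: 16.38
eef_pos: [599.4, 97.6, 388.6]
tcp_rot: [-3.137, -0.016, -3.042]
contact_force: [-0.6, -0.5, -0.3]
opening: 0.896
```

```bash
python3 - <<'E'
from h import *
s=sense();print(s["clock"],s["eef_pos"],s["qvel"],s["contact_force"],s["opening"])
a=grab_frame("wrist");b=grab_frame("side")
cv2.imwrite("pics/d3.png",np.hstack([cv2.resize(a[0:360],(400,257)),cv2.resize(b[140:240,290:390],(400,400),interpolation=2)[:257]]) )
E
```

```text
16.375 [599.41803039  97.58854727 388.60141621] [-0.00188025  0.00497931  0.0103347  -0.00141274  0.00063588 -0.00030225] [-0.6150202  -0.4617283  -0.30439165] 0.8962020581609306
```

View pics/d3.png

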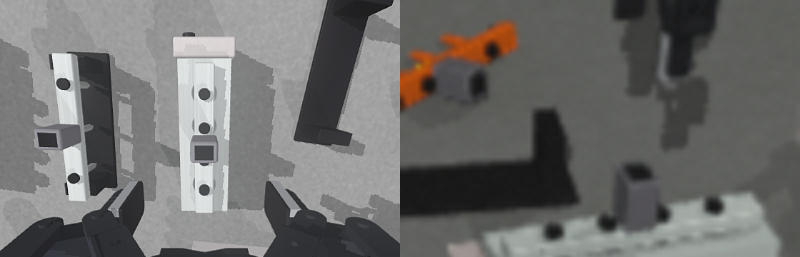

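The comb sits flat and centred on the block, with caps at about (204,93) to (204,190). The gripper is clear, and the three-probe comb is untouched on its stand at the left.

```bash
python3 -c "
from rig import *
print(sign_off())"
```

```text
the job is handed in; nothing more can be done
None
```

The four-probe comb is seated in the empty heating block, each probe in its own well, and the job was handed in at about 16.5 s of the 42 s allowed.

I gripped it by its case, lifted it off the stand and lowered it into the wells. The block met my last push with 30 N and no further travel; only then did I let go and back off 125 mm.

**Last checks:** the wrist and side views show the bar flat and centred on the block, with the gripper clear and almost no force on it. The three-probe comb is still on its stand.

**What was off:** the tool picked up a tilt of about 0.02 rad (just over 1°) on the way across. A corrective jog didn't remove it, so I allowed for it in the placing. The bar settled flat on contact and release. The fit was judged from the pictures and the contact force, not measured again after release.

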